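Close the drive in its flip holder and turn it over

TASK

Two hinged flip holders stand open on the counter; one has a flat computer drive lying in its tray. Close that holder's cover over the drive, then turn the whole closed holder over about its hinge until it lies flat on the other side, upside down with the drive still shut inside. Leave the empty holder as it is.

Things in the scene. Friction and masses are not known exactly. Their poses are not given: they have to be found in the camera images.
- tray_handle (a point): Middle of the loaded holder's tray handle: level steel bar, 10 mm round, 46 mm clear between legs, 39 mm clear to the leaf. x along bar and hinge pin, y from pin to bar, z up (tray upright). The pin lies 150 mm along -y, 50 mm above the counter. The tray (136x96x18 mm) starts flat and swings half a turn over the pin, stop to stop; the shut cover comes along, held by its stiff hinge.
- cover_handle (a point): Middle of the same kind of bar on the loaded holder's cover (flat frame 136x96x6 mm). x along bar and pin, y from pin to bar, z up when shut, down when wide open. Same pin, 150 mm along -y. Starts open, 0 to 35 deg above flat, opposite the tray; shut at its stop, its bar is 72 mm along +x from the tray's bar. Both hinges are stiff (about 2 N at the bar plus weight): a leaf stays where it is left.
- drive (a point): Centre of the drive, a dark flat metal slab 100x70x10 mm, 90 g, lying loose in the loaded holder's tray pocket (106x76 mm, 12 mm deep), 92 mm from the tray's bar towards the pin. z points up through its top at the start.
- spare_cover_handle (a point): Middle of the cover's bar on the second holder, alike but empty. The two holders (fixed to the counter, aluminium leaves on a grey base 190x250 mm) swap places from start to start.
Mind the look-alikes: they are no part of the job. What is shaped like the part that bears drive but turquoise or yellow is not meant.

How it is judged:
By the outcome, as a careful person would: the job done as asked, in the order asked, and still so for the second after the job is handed in, with the robot touching nothing.
It also fails if it takes over 61 s, if anything falls off the work surface, if the arm or the gripper's body presses on something with over 40 N, if the wrist force passes 120 N, or if a joint passes its speed limit or range.

ROBOT

A 7-joint arm with a two-finger parallel gripper is mounted at the origin on the work surface. World frame = base frame: x ahead of the robot, y to its left, z up, the work surface at z = 0. Lengths are in m, angles in rad, forces in N, time in s.
With the tool pointing down it reaches from about 0.4 to 0.875 m from the base axis. Payload 19.3 kg.
Tool frame: the origin (TCP) lies at the very end of the fingers, on their centre line; the grasp point (between the pads) lies 19 mm behind it; z points along the fingers, y is the line along which they close (so a half turn about z gives the same grasp; the last joint's range is limited). The gripper opens to 85 mm and grips with 20 to 120 N. Pads are 22 mm wide; open, the fingers measure 114 mm over their backs; the gripper's body (76 mm by 85 mm) begins 54 mm behind the grasp point. The pads swing forward as they close: fully open they stand 13 mm farther back than shut.
Start: joints at [1.155, 0.521, -0.036, 1.599, 0.021, 1.021, -0.113], TCP at [0.212, -0.588, 0.231] pointing down, gripper open.
Joint ranges: [-2.91, 2.91], [-0.3, 2.13], [-1.5, 1.42], [0.17, 2.43], [-1.26, 4.41], [0.16, 1.93], [-2.52, 2.52]. Speed limits (rad/s): [1.89, 1.89, 2.39, 2.39, 3.01, 3.01, 3.01].

INTERFACE

Orientations are given as a unit quaternion [x, y, z, w].
In Python, from plant import sense, capture, job gives the robot as it stands. The module is installed in compiled form; this text tells all that it offers.
- The arm moves only by the tool send_rows, never from a script. Its argument "plan" is a list of rows, each a list of 7 numbers: the shift along the tool's x, y, z in units of 400 mm (1.0 is 400 mm), then the turn, a rotation vector about the tool's x, y, z in units of 180 degrees (1.0 is 180 degrees), then the finger opening in mm, from 0 to 85.4. A call has exactly 10 rows; each row is the pose to reach, as a shift and turn from the pose commanded when the call began, along the tool's axes at that moment, turning the shorter way round; what a row does not reach only later rows make up. A row lasts 1/10 s, in which the tool goes at most 50 mm and 8.59 degrees, less where a joint would pass 70% of its speed; a pose out of reach is approached as far as the arm can. A call with a number of a shift or a turn outside -1 to 1 is refused whole. A call with a gripper value outside its range is refused whole. The fingers move at their own pace and stop on an object; the grip force is fixed at half the most. Time passes only in rows, so rows that repeat a pose let the fingers close, or fill a call up. It gives the time, the measured TCP pose, the force, the opening and the grip force at its end, in the units of the state.
- sense(): the state, without advancing time (a new reading comes with each control period).
- capture(name): name is "side" or "top" or "wrist"; returns a dict with "color" (420x560x3 uint8, blue, green, red), "fx", "fy", "cx", "cy" (pixels), "position" and "orientation" of the camera in the world. Camera axes: x right, y up, looking along -z (the intrinsics and any distortion apply to the point x, -y, -z); pixel columns grow to the right and rows downward; lengths in m; the calibration is good to about 2 mm. The wrist camera is an equidistant fisheye: a pixel r from the principal point sees the ray r / f radians off the axis. A picture is of the moment at which its call begins. There is no depth.
- job.sign_off(): hands the job in; it is judged then, once.
The state is a dict: "t": time; "joints": joint angles; "joint_velocities": joint speeds; "effort": joint torques, N m; "tool_pos": TCP position; "eef_rot": TCP orientation; "force": force on the tool from outside, world axes, zero at the start; "ft_torque": the same for the moment, N m; "opening": finger opening in m; "gripper_force": force on a finger pad.
Only numpy, scipy, OpenCV 4.12 (cv2) and the standard library are available. Lean on these libraries where they do the work, as an engineer would, in place of code of your own. Each camera call takes 0.05 s, during which the arm holds its last target. There are 200 camera calls.

## Working session

There is one attempt and no reset: what is moved stays moved. The work goes in short steps, Python scripts to look and compute and a tool call to move; the robot and the scene stay as the last step left them, time stands still between calls to the robot, and variables do not carry over. Pictures are saved under pics/ and viewed, at most 10 in all, crops included, and the job is handed in when it is done.

Besides the shell and the picture viewer there is one more tool, called after "Emit:" as name([rows], argument=value, ...), one row to a line, values as JSON. send_rows: Moves the arm, as the interface text tells. Its arguments: {"type":"object","properties":{"plan":{"type":"array","items":{"type":"array","items":{"type":"number"}}}},"required":["plan"]}

```bash
mkdir -p pics; python3 - <<'E'
from plant import sense,capture
import cv2,json,pickle
s=sense(); print({k:s[k] for k in('t','tool_pos','eef_rot','opening','force')})
for n in('side','top'):
    c=capture(n); cv2.imwrite(f'pics/{n}1.png',c['color']); pickle.dump(c,open(n+'1.pkl','wb'))
    print(n,[c[k] for k in c if k!='color'])
E
```

```text
{'t': 0.0, 'tool_pos': array([ 0.21167794, -0.587699  ,  0.23073726]), 'eef_rot': array([ 9.85093646e-01,  1.72017967e-01, -1.47580443e-04, -5.53700860e-04]), 'opening': 0.08572966390506456, 'force': array([ 0.02380662, -0.34856888,  0.29848928])}
side [403.5285316804105, 403.5285316804105, 283.11316860517223, 211.08075803868724, array([0.78888455, 0.93093278, 0.61952629]), array([0.09867337, 0.4522988 , 0.86375124, 0.19905565])]
top [500.2790219778585, 500.2790219778585, 276.17583561943314, 203.49591988951005, array([0.22079009, 0.22773032, 1.4896146 ]), array([ 0.05266425, -0.05462914, -0.70361656,  0.70651672])]
```

View pics/top1.png

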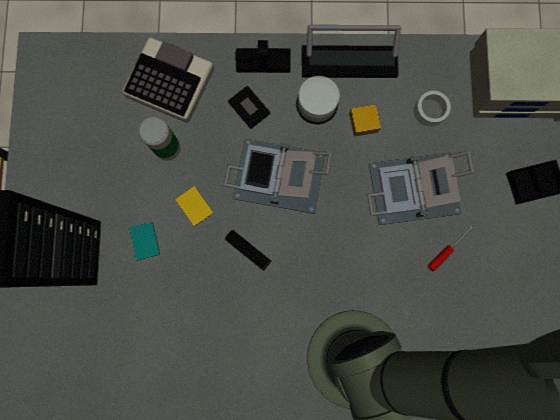

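View pics/side1.png

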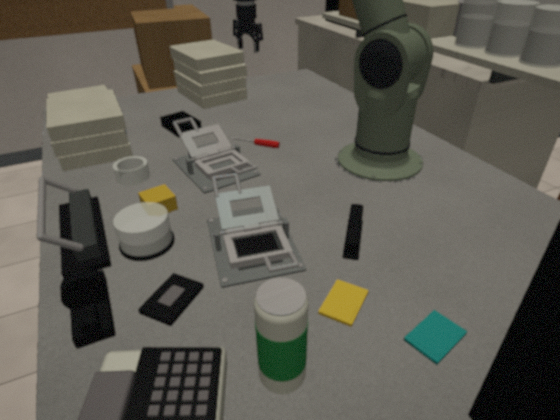

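Top view: holder A at about (280,175) has a dark slab at (260,168) in its left leaf. Holder B, about (420,187), shows grey in its left leaf (400,190) and only a dark slot in its right leaf (437,180). Holder A fits the description. The black box (248,105) and the yellow and turquoise slabs are look-alikes. I'll confirm this in a crop.

```bash
python3 - <<'E'
import cv2,numpy as np
t=cv2.imread('pics/top1.png');s=cv2.imread('pics/side1.png')
a=cv2.resize(t[130:220,215:345],None,fx=6,fy=6,interpolation=cv2.INTER_CUBIC)
cv2.imwrite('pics/topA.png',a)
b=cv2.resize(s[110:290,165:315],None,fx=3.3,fy=3.3,interpolation=cv2.INTER_CUBIC)
c=cv2.resize(t[140:230,360:480],None,fx=2.5,fy=2.5,interpolation=cv2.INTER_CUBIC)
o=np.zeros((594,800,3),np.uint8);o[:b.shape[0],:b.shape[1]]=b[:594];o[:c.shape[0],500:800]=c
cv2.imwrite('pics/sideA.png',o)
E
```

```text
(no output)
```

View pics/topA.png

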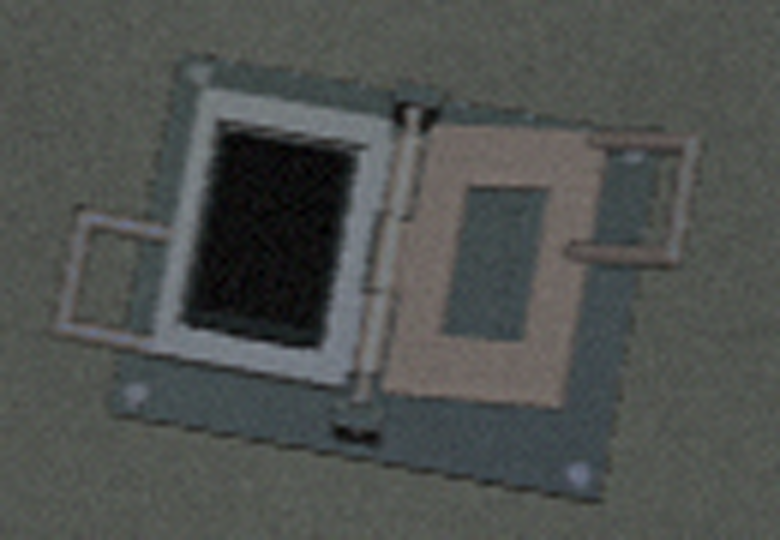

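View pics/sideA.png

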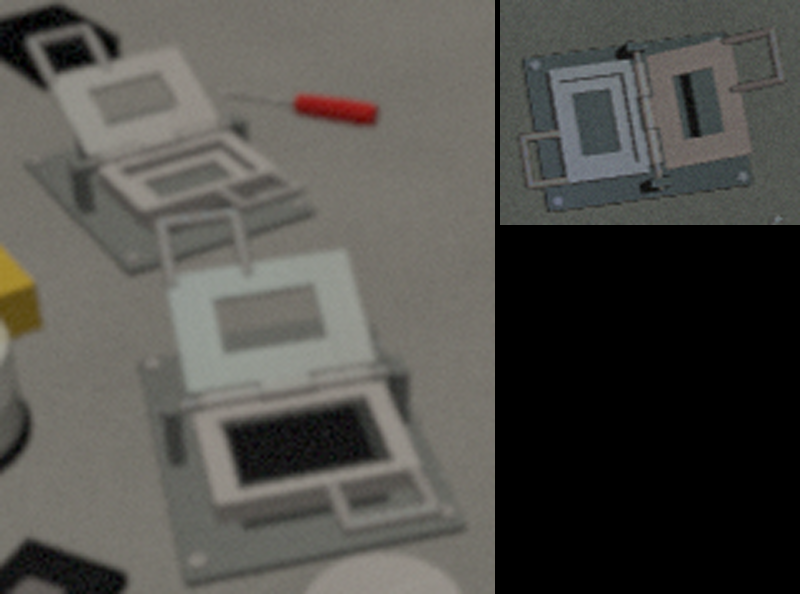

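Confirmed. Holder A (top crop) has the black slab in its tray, with the tray bar at crop (75,272). The cover is raised, with its bar at about (684,200). Holder B's pocket is empty. Next I fit the holder pose and cover angle from both views.

```bash
cat > h.py <<'E'
import numpy as np,pickle
from scipy.spatial.transform import Rotation as R
from scipy.optimize import least_squares
def proj(c,P):
    q=R.from_quat(c['orientation']).inv().apply(np.atleast_2d(P)-c['position'])
    return np.c_[c['cx']+c['fx']*q[:,0]/-q[:,2], c['cy']-c['fy']*q[:,1]/-q[:,2]]
def hold(p,X,r,th): # local x along pin, radius, angle from tray side (0 tray flat, pi opposite), pin height
    u=np.array([np.cos(p[2]),np.sin(p[2]),0]);v=np.array([-u[1],u[0],0])
    return np.array([p[0],p[1],.05])+X*u+r*(np.cos(th)*v+np.sin(th)*np.array([0,0,1]))
E
python3 - <<'E'
from h import *
T=pickle.load(open('top1.pkl','rb'));S=pickle.load(open('side1.pkl','rb'))
f=lambda a,k,o:(np.array(a)+.5)/k-.5+o
tp=f([(88,215),(62,330),(692,140),(675,258)],6,[215,130])
sp=f([(435,508),(350,522),(240,212),(162,222)],3.3,[165,110])
# corners: +x first (top); side order tuned by residual
def pts(p): return [hold(p,-36+0,0,0)]
def model(p):
    m=lambda X,th:hold(p,X,.150,th)
    c=np.pi-p[3]
    return np.array([m(-.036+.028,0),m(-.036-.028,0),m(.036+.028,c),m(.036-.028,c)])
def res(p,full=False):
    M=model(p); a=proj(T,M)-tp
    b=proj(S,M)-sp[[1,0,3,2]]
    return np.r_[a.ravel(),b.ravel()]
r=least_squares(res,[.45,.2,-.2,.4],x_scale=[.1,.1,.1,.1])
print(r.x,np.degrees(r.x[2:]),r.fun.reshape(-1,2).round(1))
print(model(r.x).round(4)); M=model(r.x);print('tray',M[:2].mean(0),'cover',M[2:].mean(0))
E
```

```text
[ 0.53298985  0.21533512 -0.17988     0.4934755 ] [-10.30636475  28.27406367] [[-0.5  0.7]
 [ 0.  -0.1]
 [-0.   0.9]
 [-0.5  0.4]
 [-0.4  0.3]
 [-0.1 -0.5]
 [ 0.  -0.1]
 [-1.2 -0.2]]
[[0.552  0.3643 0.05  ]
 [0.4969 0.3744 0.05  ]
 [0.5723 0.0739 0.1211]
 [0.5172 0.0839 0.1211]]
tray [0.52440743 0.36935571 0.05      ] cover [0.54477411 0.078922   0.12105344]
```

```bash
cat >> h.py <<'E'
P=[.5330,.2153,-.1799]
u=np.array([np.cos(P[2]),np.sin(P[2]),0]);v=np.array([-u[1],u[0],0])
RT=R.from_matrix(np.c_[-u,v,[0,0,-1]])
def rel(s,pos,Rt=RT):
    r=R.from_quat(s['eef_rot'])
    print((r.inv().apply(np.array(pos)-s['tool_pos'])/.4).round(4),((r.inv()*Rt).as_rotvec()/np.pi).round(4))
def tcp(X,deg,up=-.019): return hold(P,X,.15,np.radians(deg))+[0,0,up]
E
python3 - <<'E'
from h import *
from plant import sense
s=sense(); rel(s,tcp(.036,151.7,.08)); print(tcp(.036,151.7,.08))
E
```

```text
[ 1.3483 -1.2857  0.0754] [-2.000e-04 -4.000e-04 -8.327e-01]
[0.54478729 0.0789183  0.20111323]
```

Emit:
send_rows([
  [0.85,-0.81,0.03,0,0,-0.45,36],
  [0.85,-0.81,0.03,0,0,-0.45,36],
  [0.85,-0.81,0.03,0,0,-0.45,36],
  [0.85,-0.81,0.03,0,0,-0.45,36],
  [0.85,-0.81,0.03,0,0,-0.45,36],
  [0.85,-0.81,0.03,0,0,-0.45,36],
  [0.85,-0.81,0.03,0,0,-0.45,36],
  [0.85,-0.81,0.03,0,0,-0.45,36],
  [0.85,-0.81,0.03,0,0,-0.45,36],
  [0.85,-0.81,0.03,0,0,-0.45,36],
])

```text
t: 1.1
tool_pos: [0.4233, -0.1639, 0.2194]
eef_rot: [0.633, 0.774, 0.001, -0.0]
force: [-0.1, -0.7, -1.2]
opening: 0.0359
gripper_force: 0.0
```

```bash
python3 - <<'E'
from h import *
from plant import sense
s=sense(); rel(s,tcp(.036,151.7,.08)); print(s['t'],s['tool_pos'],s['joints'].round(2),s['opening'])
E
```

```text
[0.5351 0.4176 0.0465] [ 0.0004 -0.     -0.3794]
1.1 [ 0.42333889 -0.1639267   0.21937964] [ 0.67  0.3  -0.52  2.02  0.2   0.86  0.24] 0.035901550456495845
```

Emit:
send_rows([
  [0.535,0.418,0.047,0,0,-0.379,36],
  [0.535,0.418,0.047,0,0,-0.379,36],
  [0.535,0.418,0.047,0,0,-0.379,36],
  [0.535,0.418,0.047,0,0,-0.379,36],
  [0.535,0.418,0.047,0,0,-0.379,36],
  [0.535,0.418,0.047,0,0,-0.379,36],
  [0.535,0.418,0.047,0,0,-0.379,36],
  [0.535,0.418,0.047,0,0,-0.379,36],
  [0.535,0.418,0.047,0,0,-0.379,36],
  [0.535,0.418,0.047,0,0,-0.379,36],
])

```text
t: 2.1
tool_pos: [0.5459, 0.073, 0.2002]
eef_rot: [0.098, 0.995, -0.0, -0.0]
force: [-0.8, -0.2, -1.0]
opening: 0.0364
gripper_force: 0.0
```

```bash
python3 - <<'E'
from h import *
from plant import sense,capture
import cv2
s=sense(); rel(s,tcp(.036,151.7)); print(s['t'],s['tool_pos'],s['joints'].round(2),s['opening'])
c=capture('wrist');cv2.imwrite('pics/w1.png',c['color'])
E
```

```text
[0.0055 0.0139 0.2453] [-0.     -0.0002 -0.0054]
2.1 [0.54591782 0.0730457  0.20023885] [ 0.34  0.55 -0.81  1.8   0.47  0.99  0.71] 0.03639597203922437
```

View pics/w1.png

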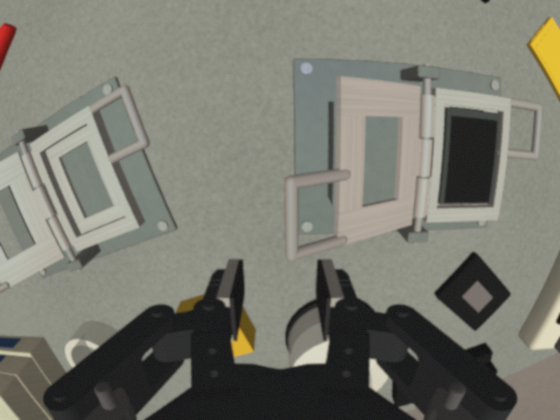

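```bash
python3 - <<'E'
from h import *
from plant import sense
s=sense(); rel(s,tcp(.036,151.7)); print(s['t'])
E
```

```text
[0.0057 0.0138 0.2457] [-0.0001 -0.0001 -0.0053]
2.15
```

Emit:
send_rows([
  [0.006,0.014,0.1,0,0,-0.005,36],
  [0.006,0.014,0.2,0,0,-0.005,36],
  [0.006,0.014,0.246,0,0,-0.005,36],
  [0.006,0.014,0.246,0,0,-0.005,36],
  [0.006,0.014,0.246,0,0,-0.005,0],
  [0.006,0.014,0.246,0,0,-0.005,0],
  [0.006,0.014,0.246,0,0,-0.005,0],
  [0.006,0.014,0.246,0,0,-0.005,0],
  [0.006,0.014,0.246,0,0,-0.005,0],
  [0.006,0.014,0.246,0,0,-0.005,0],
])

```text
t: 3.15
tool_pos: [0.5456, 0.0812, 0.1036]
eef_rot: [0.088, 0.996, 0.001, 0.001]
force: [3.0, 8.8, -7.2]
opening: 0.0078
gripper_force: 58.3
```

```bash
python3 - <<'E'
from h import *
from plant import sense,capture
import cv2
s=sense(); rel(s,tcp(.036,151.7)); print(s['t'],s['joints'].round(2),s['opening'],s['gripper_force'],s['force'])
c=capture('side');cv2.imwrite('pics/s2.png',cv2.resize(c['color'][100:300,150:350],None,fx=3,fy=3))
# arc displacements in tool units from 151.7
a0=tcp(.036,151.7)
for d in range(142,-5,-10): print(d,(RT.inv().apply(tcp(.036,d)-a0)/.4).round(3)[1:])
E
```

```text
[ 0.001  -0.006   0.0036] [0.0009 0.0007 0.0013]
3.15 [ 0.26  0.68 -0.73  1.88  0.6   0.82  0.61] 0.007842570481402786 58.28166604042053 [ 2.98083854  8.76406527 -7.23312345]
142 [ 0.035 -0.053]
132 [ 0.079 -0.101]
122 [ 0.131 -0.14 ]
112 [ 0.19 -0.17]
102 [ 0.252 -0.189]
92 [ 0.317 -0.197]
82 [ 0.382 -0.194]
72 [ 0.446 -0.179]
62 [ 0.506 -0.153]
52 [ 0.561 -0.118]
42 [ 0.609 -0.073]
32 [ 0.648 -0.021]
22 [0.678 0.037]
12 [0.697 0.1  ]
2 [0.705 0.165]
```

View pics/s2.png

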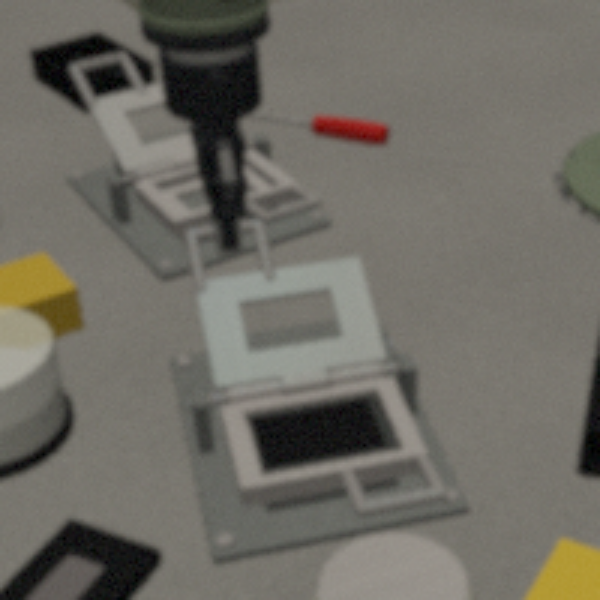

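Emit:
send_rows([
  [0,0.035,-0.053,0,0,0,0],
  [0,0.079,-0.101,0,0,0,0],
  [0,0.131,-0.14,0,0,0,0],
  [0,0.19,-0.17,0,0,0,0],
  [0,0.252,-0.189,0,0,0,0],
  [0,0.317,-0.197,0,0,0,0],
  [0,0.382,-0.194,0,0,0,0],
  [0,0.446,-0.179,0,0,0,0],
  [0,0.506,-0.153,0,0,0,0],
  [0,0.561,-0.118,0,0,0,0],
])

```text
t: 4.2
tool_pos: [0.5855, 0.3018, 0.1516]
eef_rot: [0.089, 0.996, 0.001, 0.002]
force: [7.5, 3.9, 8.5]
opening: 0.0078
gripper_force: 63.0
```

```bash
python3 - <<'E'
from h import *
from plant import sense,capture
s=sense(); rel(s,tcp(.036,52)); print(s['t'],s['joints'].round(2),s['opening'],s['gripper_force'],s['force'])
a0=tcp(.036,52)
for d in (46,40,34,28,22,16,10,4,0,-2): print(d,(RT.inv().apply(tcp(.036,d)-a0)/.4).round(3)[1:])
E
```

```text
[ 0.0005 -0.0054  0.0061] [0.0007 0.0012 0.0008]
4.2 [-0.11  0.76 -0.74  1.55  0.56  1.05  0.39] 0.007821452275631656 63.022005558013916 [7.4734533  3.93140801 8.50464957]
46 [0.03  0.026]
40 [0.056 0.054]
34 [0.08  0.086]
28 [0.1   0.119]
22 [0.117 0.155]
16 [0.13  0.192]
10 [0.138 0.23 ]
4 [0.143 0.269]
0 [0.144 0.296]
-2 [0.144 0.309]
```

Emit:
send_rows([
  [0,0.03,0.026,0,0,0,0],
  [0,0.056,0.054,0,0,0,0],
  [0,0.08,0.086,0,0,0,0],
  [0,0.1,0.119,0,0,0,0],
  [0,0.117,0.155,0,0,0,0],
  [0,0.13,0.192,0,0,0,0],
  [0,0.138,0.23,0,0,0,0],
  [0,0.143,0.269,0,0,0,0],
  [0,0.144,0.3,0,0,0,0],
  [0,0.144,0.305,0,0,0,0],
])

```text
t: 5.2
tool_pos: [0.5956, 0.3594, 0.0284]
eef_rot: [0.088, 0.996, 0.002, 0.002]
force: [5.7, 9.0, 7.6]
opening: 0.0074
gripper_force: 69.7
```

```bash
python3 - <<'E'
from h import *
from plant import sense,capture
s=sense(); rel(s,tcp(.036,0)); print(s['t'],s['joints'].round(2),s['opening'],s['gripper_force'],s['force'])
E
```

```text
[-0.0004 -0.0073 -0.0065] [0.0016 0.0008 0.0011]
5.2 [-0.24  0.95 -0.65  1.5   0.67  0.92  0.29] 0.007404501603193888 69.71179246902466 [5.73032574 8.97019224 7.61682866]
```

Emit:
send_rows([
  [0,0,0.004,0,0,0,0],
  [0,0,0.008,0,0,0,0],
  [0,0,0.012,0,0,0,0],
  [0,0,0.015,0,0,0,0],
  [0,0,0.015,0,0,0,0],
  [0,0,0.015,0,0,0,0],
  [0,0,0.015,0,0,0,0],
  [0,0,0.015,0,0,0,0],
  [0,0,0.015,0,0,0,0],
  [0,0,0.015,0,0,0,0],
])

```text
t: 6.2
tool_pos: [0.5961, 0.3594, 0.0266]
eef_rot: [0.088, 0.996, 0.002, 0.003]
force: [-6.1, -2.9, 45.9]
opening: 0.0078
gripper_force: 73.6
```

```bash
python3 - <<'E'
from h import *
from plant import sense,capture
import cv2
s=sense(); rel(s,tcp(.036,0)); print(s['t'],s['joints'].round(2),s['opening'],s['gripper_force'],s['force'])
c=capture('side');cv2.imwrite('pics/s3.png',cv2.resize(c['color'][150:310,180:340],None,fx=3.7,fy=3.7))
E
```

```text
[ 0.0008 -0.0076 -0.011 ] [0.0017 0.0015 0.0009]
6.2 [-0.24  0.95 -0.65  1.5   0.67  0.92  0.28] 0.0077630169892744854 73.59884262084961 [-6.06825199 -2.94858009 45.91210341]
```

View pics/s3.png

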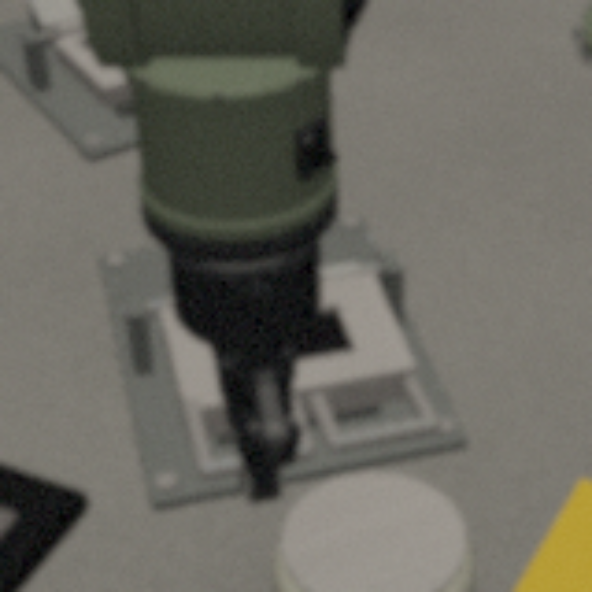

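Cover is shut on its stop (46 N). Now release it and move across to the tray bar.

Emit:
send_rows([
  [0,0,0.005,0,0,0,36],
  [0,0,0.005,0,0,0,36],
  [0,0,0.005,0,0,0,36],
  [0,0,-0.08,0,0,0,36],
  [0,0,-0.16,0,0,0,36],
  [0,0,-0.16,0,0,0,36],
  [0.09,0,-0.16,0,0,0,36],
  [0.18,0,-0.16,0,0,0,36],
  [0.18,0,-0.16,0,0,0,36],
  [0.18,0,-0.16,0,0,0,36],
])

```text
t: 7.25
tool_pos: [0.5228, 0.3699, 0.0854]
eef_rot: [0.087, 0.996, -0.0, 0.0]
force: [1.0, -0.9, -0.8]
opening: 0.0356
gripper_force: 0.0
```

```bash
python3 - <<'E'
from h import *
from plant import sense,capture
import cv2
s=sense(); rel(s,tcp(-.036,0)); print(s['t'],s['joints'].round(2),s['opening'],s['gripper_force'],s['force'])
E
```

```text
[-0.0042 -0.0007  0.1359] [-0.0001  0.      0.0016]
7.25 [-0.27  0.81 -0.7   1.64  0.63  0.92  0.2 ] 0.03564039783378377 0.0 [ 0.96277754 -0.88448306 -0.76111896]
```

Emit:
send_rows([
  [-0.004,0.003,0.07,0,0,0,36],
  [-0.004,0.003,0.136,0,0,0,36],
  [-0.004,0.003,0.136,0,0,0,36],
  [-0.004,0.003,0.136,0,0,0,0],
  [-0.004,0.003,0.136,0,0,0,0],
  [-0.004,0.003,0.136,0,0,0,0],
  [-0.004,0.003,0.136,0,0,0,0],
  [-0.004,0.003,0.136,0,0,0,0],
  [-0.004,0.003,0.136,0,0,0,0],
  [-0.004,0.003,0.136,0,0,0,0],
])

```text
t: 8.25
tool_pos: [0.5257, 0.3718, 0.0324]
eef_rot: [0.088, 0.996, 0.001, 0.001]
force: [2.2, 4.7, 0.8]
opening: 0.008
gripper_force: 58.4
```

```bash
python3 - <<'E'
from h import *
from plant import sense,capture
s=sense(); rel(s,tcp(-.036,0)); print(s['t'],s['joints'].round(2),s['opening'],s['gripper_force'],s['force'])
a0=tcp(-.036,0)
for d in list(range(6,121,6))+list(range(126,187,6)): print(d,(RT.inv().apply(tcp(-.036,d)-a0)/.4).round(3)[1:])
E
```

```text
[ 0.0021 -0.0067  0.0035] [0.0008 0.0005 0.0013]
8.25 [-0.29  0.88 -0.66  1.65  0.68  0.85  0.16] 0.007985602375272037 58.43545854091644 [2.16294121 4.74587353 0.83798336]
6 [-0.002 -0.039]
12 [-0.008 -0.078]
18 [-0.018 -0.116]
24 [-0.032 -0.153]
30 [-0.05  -0.187]
36 [-0.072 -0.22 ]
42 [-0.096 -0.251]
48 [-0.124 -0.279]
54 [-0.155 -0.303]
60 [-0.187 -0.325]
66 [-0.222 -0.343]
72 [-0.259 -0.357]
78 [-0.297 -0.367]
84 [-0.336 -0.373]
90 [-0.375 -0.375]
96 [-0.414 -0.373]
102 [-0.453 -0.367]
108 [-0.491 -0.357]
114 [-0.528 -0.343]
120 [-0.562 -0.325]
126 [-0.595 -0.303]
132 [-0.626 -0.279]
138 [-0.654 -0.251]
144 [-0.678 -0.22 ]
150 [-0.7   -0.187]
156 [-0.718 -0.153]
162 [-0.732 -0.116]
168 [-0.742 -0.078]
174 [-0.748 -0.039]
180 [-0.75 -0.  ]
186 [-0.748  0.039]
```

Emit:
send_rows([
  [0,-0.002,-0.039,0,0,0,0],
  [0,-0.008,-0.078,0,0,0,0],
  [0,-0.018,-0.116,0,0,0,0],
  [0,-0.032,-0.153,0,0,0,0],
  [0,-0.05,-0.187,0,0,0,0],
  [0,-0.072,-0.22,0,0,0,0],
  [0,-0.096,-0.251,0,0,0,0],
  [0,-0.124,-0.279,0,0,0,0],
  [0,-0.155,-0.303,0,0,0,0],
  [0,-0.187,-0.325,0,0,0,0],
])

```text
t: 9.25
tool_pos: [0.513, 0.3007, 0.1646]
eef_rot: [0.087, 0.996, 0.004, 0.002]
force: [3.4, 13.6, 14.5]
opening: 0.008
gripper_force: 58.7
```

```bash
python3 - <<'E'
from h import *
from plant import sense,capture
import cv2
s=sense(); rel(s,tcp(-.036,60)); print(s['t'],s['joints'].round(2),s['opening'],s['gripper_force'],s['force'])
a0=tcp(-.036,60)
for d in list(range(66,121,6)): print(d,(RT.inv().apply(tcp(-.036,d)-a0)/.4).round(3)[1:])
c=capture('side');cv2.imwrite('pics/s4.png',cv2.resize(c['color'][110:310,160:360],None,fx=3,fy=3))
E
```

```text
[ 0.0028 -0.0137  0.0092] [0.0027 0.0013 0.0018]
9.25 [-0.11  0.65 -0.77  1.73  0.54  0.98  0.31] 0.007958150644443359 58.73591423034668 [ 3.40749319 13.55621288 14.53306932]
66 [-0.035 -0.018]
72 [-0.072 -0.032]
78 [-0.11  -0.042]
84 [-0.148 -0.048]
90 [-0.188 -0.05 ]
96 [-0.227 -0.048]
102 [-0.265 -0.042]
108 [-0.303 -0.032]
114 [-0.34  -0.018]
120 [-0.375  0.   ]
```

View pics/s4.png

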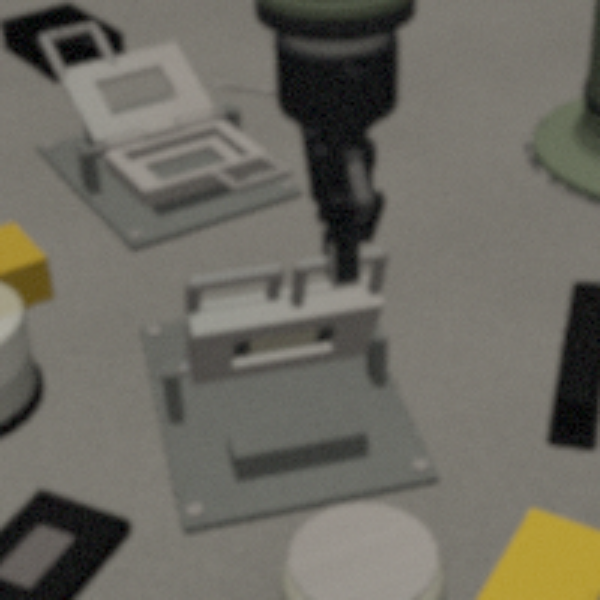

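The tray and the shut cover are swinging up together, with both bars side by side at about (235,285) and (340,270). I'll continue.

Emit:
send_rows([
  [0,-0.035,-0.018,0,0,0,0],
  [0,-0.072,-0.032,0,0,0,0],
  [0,-0.11,-0.042,0,0,0,0],
  [0,-0.148,-0.048,0,0,0,0],
  [0,-0.188,-0.05,0,0,0,0],
  [0,-0.227,-0.048,0,0,0,0],
  [0,-0.265,-0.042,0,0,0,0],
  [0,-0.303,-0.032,0,0,0,0],
  [0,-0.34,-0.018,0,0,0,0],
  [0,-0.375,0,0,0,0,0],
])

```text
t: 10.3
tool_pos: [0.4858, 0.1486, 0.1611]
eef_rot: [0.088, 0.996, 0.0, 0.001]
force: [0.7, -3.3, 8.9]
opening: 0.0074
gripper_force: 65.0
```

```bash
python3 - <<'E'
from h import *
from plant import sense,capture
s=sense(); rel(s,tcp(-.036,120)); print(s['t'],s['joints'].round(2),s['opening'],s['gripper_force'],s['force'])
a0=tcp(-.036,120)
for d in list(range(126,185,6))+[181]: print(d,(RT.inv().apply(tcp(-.036,d)-a0)/.4).round(3)[1:])
E
```

```text
[ 0.0038 -0.0022  0.0005] [0.0001 0.0004 0.0013]
10.3 [ 0.18  0.54 -0.8   1.94  0.51  0.87  0.51] 0.00739435824789747 64.96187567710876 [ 0.71048982 -3.33835601  8.90088933]
126 [-0.033  0.021]
132 [-0.063  0.046]
138 [-0.091  0.074]
144 [-0.116  0.104]
150 [-0.137  0.137]
156 [-0.155  0.172]
162 [-0.169  0.209]
168 [-0.179  0.247]
174 [-0.185  0.286]
180 [-0.188  0.325]
181 [-0.187  0.331]
```

Emit:
send_rows([
  [0,-0.033,0.021,0,0,0,0],
  [0,-0.063,0.046,0,0,0,0],
  [0,-0.091,0.074,0,0,0,0],
  [0,-0.116,0.104,0,0,0,0],
  [0,-0.137,0.137,0,0,0,0],
  [0,-0.155,0.172,0,0,0,0],
  [0,-0.169,0.209,0,0,0,0],
  [0,-0.179,0.247,0,0,0,0],
  [0,-0.185,0.286,0,0,0,0],
  [0,-0.188,0.325,0,0,0,0],
])

```text
t: 11.3
tool_pos: [0.4734, 0.0764, 0.0306]
eef_rot: [0.087, 0.996, 0.001, 0.001]
force: [-3.7, -0.4, 82.5]
opening: 0.008
gripper_force: 74.8
```

```bash
python3 - <<'E'
from h import *
from plant import sense,capture
s=sense(); rel(s,tcp(-.036,180)); print(s['t'],s['joints'].round(2),s['opening'],s['gripper_force'],s['force'])
E
```

```text
[ 0.0055 -0.0067 -0.0009] [0.0008 0.0006 0.0016]
11.3 [ 0.18  0.7  -0.62  2.09  0.75  0.58  0.41] 0.008040190746059796 74.75438117980957 [-3.69080661 -0.44126884 82.54430321]
```

At the stop (82 N). Release and retreat.

Emit:
send_rows([
  [0,0,-0.008,0,0,0,0],
  [0,0,-0.008,0,0,0,36],
  [0,0,-0.008,0,0,0,36],
  [0,0,-0.008,0,0,0,36],
  [0,0,-0.008,0,0,0,36],
  [0,0,-0.1,0,0,0,36],
  [0,0,-0.2,0,0,0,36],
  [0,0,-0.3,0,0,0,36],
  [0.1,0,-0.4,0,0,0,36],
  [0.2,0,-0.5,0,0,0,36],
])

```text
t: 12.3
tool_pos: [0.4016, 0.0878, 0.2224]
eef_rot: [0.088, 0.996, -0.0, -0.0]
force: [-0.1, -0.1, 2.3]
opening: 0.0358
gripper_force: 0.0
```

```bash
python3 - <<'E'
from plant import sense,capture
import cv2,numpy as np
s=sense();print(s['t'],s['force'],s['opening'])
a=capture('side')['color'];b=capture('top')['color']
o=np.zeros((600,800,3),np.uint8);o[:400,:400]=cv2.resize(a[120:290,160:330],(400,400));o[:400,400:]=cv2.resize(b[115:245,215:345],(400,400))
cv2.imwrite('pics/s5.png',o[:400])
E
```

```text
12.3 [-0.12288389 -0.14092517  2.29527894] 0.03577046240137216
```

View pics/s5.png

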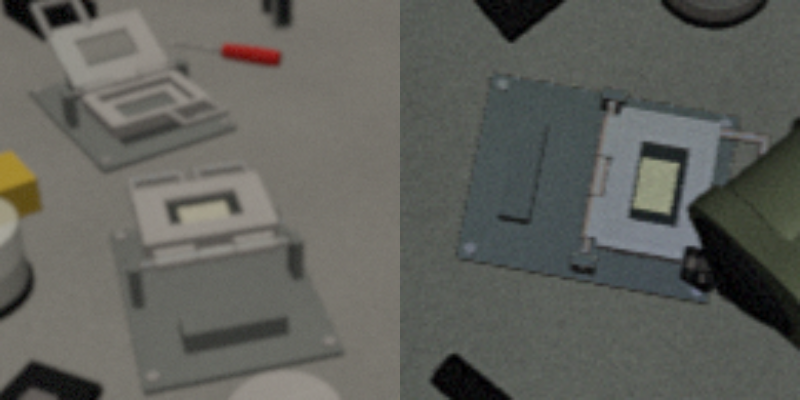

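The picture shows the holder lying flat and upside down, the drive's underside in the tray window at about (205,210), both bars level, and the spare holder untouched. Handing in.

```bash
python3 -c "
from plant import job
print(job.sign_off())"
```

```text
the job is handed in; nothing more can be done
None
```

I shut the loaded holder's cover over the drive, turned the closed holder over onto its other side with the drive still inside, left the spare holder alone, and handed the job in at about 12 s.

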